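Index the specimen slide one hole along and hold its lock pin home

TASK

The specimen for the next photograph has to move one hole along its drilled tube. Swing the panel lamp aside on its hinge until no part of it hangs over the tube, then pull up the black lock plunger on the sliding section, slide the section to the very next hole towards the upright end plate, and push the plunger down until its pin is fully home in that hole. Finish while holding the plunger: keep the gripper on its knob with the pin home, and leave the other things on the table where they are.

Things in the scene. Friction and masses are not known exactly. Their poses are not given: they have to be found in the camera images.
- tube: Fixed steel tube, 30 mm square, 255 mm long, level on two low feet. Origin: on the black board (12 mm above the table top) straight below the hole where the section starts. y runs along the tube to its upright aluminium end plate (100 mm high, at y = 154 mm); z up. Its top, 55 mm above the origin, has four 12 mm holes at y = -45, 0, 45, 90 mm.
- next_hole (a point): The mouth of the hole to go to, at y = 45 mm on the tube's top, 55 mm above the tube's origin. Its y axis points along the tube to the end plate.
- section (a joint): Slide of the aluminium sleeve along the tube, in m: about 0 at the hole where it starts, 0.045 at the next hole towards the end plate, growing that way; range -0.045 to 0.090. It drags with about 3 N, stays where it is left and moves only when the pin is out. The pin has 2 mm of play either way in a hole.
- stage (a point): Middle of the sleeve's top (45 x 70 mm), 62 mm above the tube's origin; it rides with the section. Here stands a boss, 24 mm across and 16 mm high, under the plunger. A stage with a clamped metal specimen sticks out 84 mm on the tube's -x side, all below 57 mm.
- plunger (a joint): Height of the lock plunger on the section, in m: 0 with its pin fully home, 10 mm deep in the hole; the pin is out of the hole above 0.010; 0.018 is the top of its travel. There is no spring: friction of about 4 N holds it wherever it is left, so it must be pushed down as well as pulled up.
- knob (a point): Middle of the plunger's round black knob: 30 mm across, 30 mm high, axis upright, on a 12 mm stem. The point is 98 mm above the tube's origin with the pin home (110 mm above the table top), 15 mm below the knob's top, and rides with section and plunger.
- lamp (a joint): Swing of the panel lamp about its upright hinge, rad, 0 to 1.6; it starts at 0 to 0.2 with the panel over the plunger. Growing values turn it counter-clockwise seen from above: the panel goes towards the tube's -y end and off the tube; at 1.25 it is clear. A stiff hinge (0.2 N m) keeps it where it is left.
- lamp_hinge (a point): A point on the lamp's upright hinge axis, beyond the tube as seen from the robot, at the height of the panel's top (199 mm above the table top).
- lamp_grip (a point): Point on the lamp's upright round black grip peg (20 mm across, 55 mm tall, on the panel's edge away from the hinge, 213 mm from the hinge axis), 15 mm below its top, 40 mm above the panel, 239 mm above the table top. The panel is 110 x 110 x 12 mm, its centre 170 mm from the hinge, its underside 186 mm above the table top.
- channel: Bystander: offcut of steel channel, 80 x 44 x 30 mm. Origin under its middle.
- tee: Bystander: offcut of aluminium tee, 50 x 40 x 29 mm. Origin under its middle.
- loupe: Bystander: black standing loupe, 44 mm across and high. Origin under its middle.
- collar: Bystander: steel ring, 52 mm across, 24 mm high. Origin under its middle.
- rule: Bystander: flat steel rule, 30 x 220 x 4 mm. Origin under its middle.
- pot: Bystander: copper pot, 80 mm across, 95 mm high. Origin under its middle.

How it is judged:
On the way, in this order (a step that is already met when the one before it is completed fails the run):
1. the lamp is swung clear, the section still locked (value of joint lamp above 0.9 rad and value of joint section below 0.006 m and value of joint plunger below 0.005 m), for 0.1 s.
2. the gripper has pulled the pin out of the first hole (value of joint plunger above 0.009 m and value of joint section between -0.012 and 0.012 m and contact force between the fingers and plunger above 1 N), for 0.1 s.
3. the section stands at the next hole with the pin home (value of joint section between 0.041 and 0.049 m and value of joint plunger below 0.003 m), for 0.2 s.
At the end, for the whole second after the job is handed in: The section stands at the next hole towards the end plate (0.045 within 4 mm), the pin is home (plunger within 3 mm of the bottom), the fingers are still on the plunger with more than 2 N, and the lamp is still swung clear (joint above 0.9) (all of step 3 and contact force between the fingers and plunger above 2 N and value of joint lamp above 0.9 rad); the arm keeps its last pose, push and grip.
It fails at once if a bystander is shifted by more than 30 mm (distance of any of channel, tee, loupe, collar, rule, pot from where it was at the start of the episode above 0.03 m).
It also fails if it takes over 58 s, if anything falls off the work surface, if the arm or the gripper's body presses on something with over 40 N, if the wrist force passes 120 N, or if a joint passes its speed limit or range.

ROBOT

A 6-joint arm with a two-finger parallel gripper is mounted at the origin on the work surface. World frame = base frame: x ahead of the robot, y to its left, z up, the work surface at z = 0. Lengths are in m, angles in rad, forces in N, time in s.
With the tool pointing down it reaches from about 0.25 to 0.775 m from the base axis. Payload 4 kg.
Tool frame: the origin (TCP) lies at the very end of the fingers, on their centre line; the grasp point (between the pads) lies 19 mm behind it (robot.pinch_z is the distance from the TCP to the grasp point, in m); z points along the fingers, y is the line along which they close (so a half turn about z gives the same grasp; the last joint's range is limited). The gripper opens to 94 mm and grips with 3 to 60 N. Pads are 16 mm wide; open, the fingers measure 119 mm over their backs; the gripper's body (75 mm by 177 mm) begins 78 mm behind the grasp point.
Start: joints at [-1.3, 0.087, 1.371, -0, 1.684, -0.103], TCP at [0.201, -0.512, 0.206] pointing down, gripper open.
Joint ranges: [-3.1, 3.1], [-0.76, 2.03], [0.27, 2.55], [-1.08, 4.22], [0.17, 2.65], [-2.57, 2.57]. Speed limits (rad/s): [2.79, 2.79, 3.14, 3.14, 3.14, 3.14].

INTERFACE

Orientations are given as [roll, pitch, yaw] about the fixed x, y, z axes, in that order (R = Rz(yaw) Ry(pitch) Rx(roll)).
In Python, from bench import robot gives the robot as it stands.
- The arm moves only by the tool arm_command, never from a script. Its argument "targets" is one flat list of numbers, 7 for each row, row after row: the turn, a rotation vector about the tool's x, y, z in degrees, then the shift along the tool's x, y, z in mm, then the closure, from -1 (fully open) to 1 (shut). In form: [ax, ay, az, x, y, z, hand, ax, ay, az, x, y, z, hand, ...]. A call has 1 to 20 rows; each row is the pose to reach, as a shift and turn from the pose commanded when the call began, along the tool's axes at that moment; what a row does not reach only later rows make up. A row lasts 1/10 s, in which the tool goes at most 50 mm and 8.59 degrees, less where a joint would pass 70% of its speed; a pose out of reach is approached as far as the arm can. A call with a gripper value outside its range is refused whole. The fingers move at their own pace and stop on an object; the grip force is fixed at half the most. Time passes only in rows, so rows that repeat a pose let the fingers close. It gives the time, the measured TCP pose, the force, the opening and the grip force at its end, in the units of the state.
- robot.get_obs(): the state, without advancing time (a new reading comes with each control period).
- robot.snapshot(name): name is "scene" or "top" or "wrist"; returns a dict with "color" (420x560x3 uint8, red, green, blue), "range_z" (420x560 float32, m along the optical axis (not along the pixel's ray), 0 where there is no reading), "fx", "fy", "cx", "cy" (pixels), "T" (4x4, takes a point from camera to world coordinates); the wrist camera has in their place "T_tool_cam" (4x4, takes a point from camera to tool coordinates, whose origin is the TCP and whose axes are the flange's). Camera axes: x right, y down, z forward; pixel columns grow to the right and rows downward; lengths in m; the calibration is good to about 2 mm. A picture is of the moment at which its call begins: read the wrist's pose just before it.
- robot.close_job(): hands the job in; it is judged then, once.
The state is a dict: "time": time; "joint_positions": joint angles; "qvel": joint speeds; "joint_torque": joint torques, N m; "tool_pos": TCP position; "ee_rot": TCP orientation; "wrist_force": force on the tool from outside, world axes, zero at the start; "wrist_torque": the same for the moment, N m; "width": finger opening in m; "finger_force": force on a finger pad.
Only numpy, scipy, OpenCV 4.12 (cv2) and the standard library are available. Lean on these libraries where they do the work, as an engineer would, in place of code of your own. Each camera call takes 0.05 s, during which the arm holds its last target. There are 200 camera calls.

## Working session

There is one attempt and no reset: what is moved stays moved. The work goes in short steps, Python scripts to look and compute and a tool call to move; the robot and the scene stay as the last step left them, time stands still between calls to the robot, and variables do not carry over. Pictures are saved under pics/ and viewed, at most 10 in all, crops included, and the job is handed in when it is done.

Besides the shell and the picture viewer there is one more tool, called by a JSON object that holds its "fn" and its "kwargs", one argument or row to a line. arm_command: Moves the arm, as the interface text tells. Its arguments: {"type":"object","properties":{"targets":{"type":"array"}},"required":["targets"]}

```bash
mkdir -p pics; ls; cat > h.py <<'E'
import numpy as np,cv2
from bench import robot
def snap(n,f):
    o=robot.get_obs(); s=robot.snapshot(n); cv2.imwrite('pics/'+f+'.png',cv2.cvtColor(s['color'],cv2.COLOR_RGB2BGR))
    np.savez('pics/'+f+'.npz',**{k:v for k,v in s.items()},pos=o['tool_pos'],rot=o['ee_rot']); return s
def pt(s,u,v,z=None,r=1):
    """world point of pixel; from depth or on plane z"""
    T=s['T']; d=np.array([(u-s['cx'])/s['fx'],(v-s['cy'])/s['fy'],1])
    if z is None:
        p=s['range_z'][v-r:v+r+1,u-r:u+r+1]; k=np.median(p[p>0])
    else: k=(z-T[2,3])/(T[:3,:3]@d)[2]
    return T[:3,:3]@(d*k)+T[:3,3]
E
python3 - <<'E'
from h import *
for n in('scene','top'): s=snap(n,n+'0')
o=robot.get_obs();print({k:np.round(v,3) for k,v in o.items()})
a=cv2.imread('pics/top0.png');print(s['T'].round(3),s['fx'])
E
```

```text
pics
{'time': np.float64(0.1), 'joint_positions': array([-1.3  ,  0.088,  1.372, -0.   ,  1.684, -0.103]), 'qvel': array([ 0.   , -0.004, -0.003, -0.001,  0.   , -0.   ]), 'joint_torque': array([ 1.0000e-03, -3.4125e+01, -3.0330e+01,  7.2000e-02,  3.0000e-02,
       -0.0000e+00]), 'tool_pos': array([ 0.201, -0.512,  0.204]), 'ee_rot': array([-3.14 , -0.   ,  0.374]), 'wrist_force': array([ 0.902, -0.186,  0.374]), 'wrist_torque': array([ 0.007, -0.022,  0.033]), 'finger_force': np.float64(0.0), 'width': np.float64(0.094)}
[[ 0.021 -0.984  0.174  0.346]
 [-1.    -0.019  0.016 -0.005]
 [-0.013 -0.175 -0.985  1.23 ]
 [ 0.     0.     0.     1.   ]] 466.0404660994658
```

View pics/top0.png

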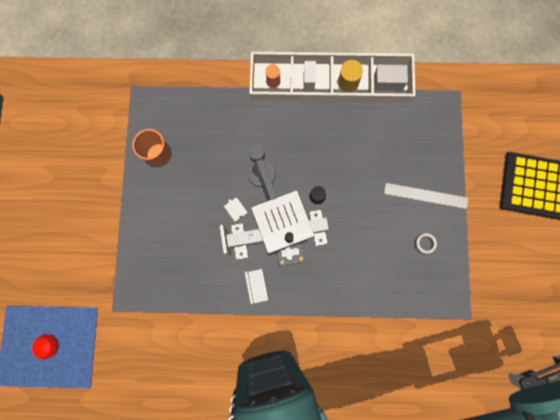

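View pics/scene0.png

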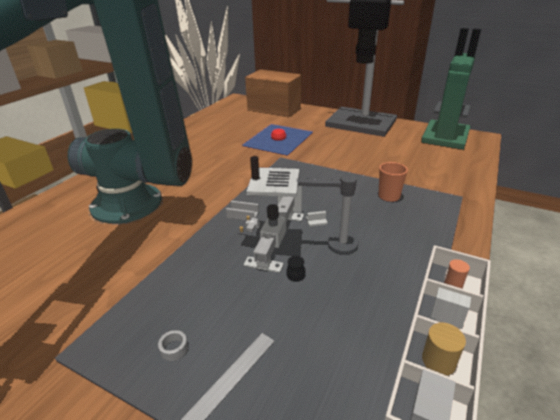

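The top view shows the panel centred near (283,221), the lamp peg near (289,238), and the hinge near (257,153). The end plate is at about (223,239) and the loupe at (318,195). I'll enlarge this area.

```bash
python3 - <<'E'
from h import *
a=cv2.imread('pics/top0.png')[135:285,190:350]
cv2.imwrite('pics/c1.png',cv2.resize(a,None,fx=4,fy=4,interpolation=cv2.INTER_CUBIC))
s=np.load('pics/top0.npz')
for n,u,v in[('peg',289,237),('hinge',257,153),('panel',283,221),('plate',224,239),('loupe',318,194),('chan',257,286),('pot',149,145),('tubeL',245,238),('tubeR',322,225)]: print(n,pt(s,u,v).round(3))
E
```

```text
peg [0.463 0.004 0.255]
hinge [0.66  0.081 0.207]
panel [0.505 0.019 0.201]
plate [0.472 0.162 0.111]
loupe [ 0.6   -0.066  0.056]
chan [0.363 0.086 0.018]
pot [0.731 0.388 0.031]
tubeL [0.481 0.116 0.065]
tubeR [ 0.518 -0.077  0.067]
```

View pics/c1.png

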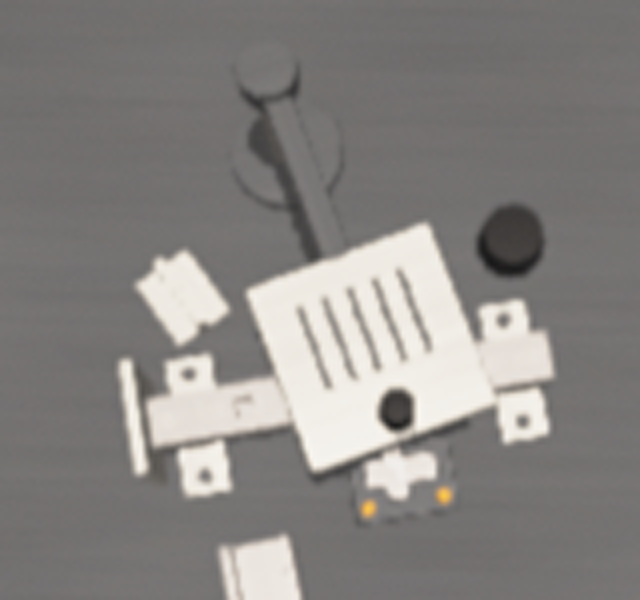

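{"fn": "arm_command", "kwargs": {
  "targets": [0, 0, 0, 15, -15, -40, -1, 0, 0, 3, 50, -45, -70, -1, 0, 0, 6, 90, -80, -94, -1, 0, 0, 10.5, 135, -120, -94, -1, 0, 0, 10.5, 180, -160, -94, -1, 0, 0, 10.5, 215, -190, -94, -1, 0, 0, 10.5, 255, -225, -94, -1, 0, 0, 10.5, 290, -255, -94, -1, 0, 0, 10.5, 325, -287, -94, -1, 0, 0, 10.5, 360, -318, -94, -1, 0, 0, 10.5, 400, -353, -94, -1, 0, 0, 10.5, 420, -371, -94, -1, 0, 0, 10.5, 434, -383, -94, -1, 0, 0, 10.5, 434, -383, -94, -1, 0, 0, 10.5, 434, -383, -94, -1]
}}

```text
time: 1.6
tool_pos: [0.4647, 0.0029, 0.2989]
ee_rot: [3.141, 0.002, 0.191]
wrist_force: [-0.1, -1.1, 0.3]
width: 0.0942
finger_force: 0.0
```

```bash
python3 - <<'E'
from h import *
s=snap('wrist','w1');o=robot.get_obs();print(o['tool_pos'],o['ee_rot'],s['T_tool_cam'].round(3),o['time'])
E
```

```text
[0.4645982  0.00235409 0.29916155] [3.14117890e+00 1.07164216e-03 1.89964252e-01] [[-0.001 -0.972 -0.233  0.066]
 [ 1.    -0.001 -0.     0.001]
 [ 0.    -0.233  0.972 -0.179]
 [ 0.     0.     0.     1.   ]] 1.65
```

View pics/w1.png

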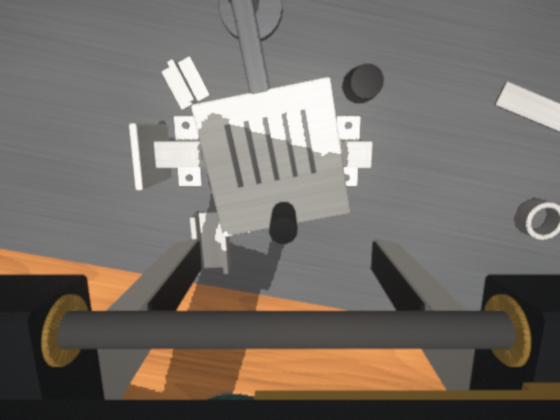

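```bash
cat >> h.py <<'E'
from scipy.spatial.transform import Rotation as R
def wld(f):
    s=dict(np.load('pics/'+f+'.npz')); W=np.eye(4); W[:3,:3]=R.from_euler('xyz',s['rot']).as_matrix(); W[:3,3]=s['pos']
    if 'T_tool_cam' in s: s['T']=W@s['T_tool_cam']
    return s
E
python3 - <<'E'
from h import *
s=wld('w1')
for u,v in[(284,236),(284,230),(284,224),(284,210)]: print(pt(s,u,v).round(4))
H,W=s['range_z'].shape
P=np.array([pt(s,u,v,r=0) for v in range(195,250) for u in range(265,303) if s['range_z'][v,u]>0])
q=P[(P[:,2]>.248)&(P[:,2]<.262)];print(len(q),q.min(0),q.max(0))
E
```

```text
[0.4607 0.0028 0.2547]
[0.4649 0.0036 0.2547]
[0.4689 0.0043 0.2541]
[0.4733 0.0053 0.2319]
657 [ 0.45417875 -0.00529999  0.24802751] [0.47359821 0.01414039 0.25624955]
```

{"fn": "arm_command", "kwargs": {
  "targets": [0, 0, 0, 0, -2, 25, -1, 0, 0, 0, 0, -2, 50, -1, 0, 0, 0, 0, -2, 70, -1, 0, 0, 0, 0, -2, 79, -1, 0, 0, 0, 0, -2, 79, 0.5, 0, 0, 0, 0, -2, 79, 1, 0, 0, 0, 0, -2, 79, 1, 0, 0, 0, 0, -2, 79, 1, 0, 0, 0, 0, -2, 79, 1, 0, 0, 0, 0, -2, 79, 1]
}}

```text
time: 2.65
tool_pos: [0.4648, 0.005, 0.2209]
ee_rot: [3.141, -0.001, 0.191]
wrist_force: [-0.3, 0.3, -0.6]
width: 0.0493
finger_force: 0.0
```

```bash
python3 - <<'E'
import numpy as np
# swing waypoints, tool axes with yaw .19, from commanded (0.4645,0.0045)
h=np.array([.660,.081]);p=np.array([.4643,.0045]);d=p-h;print(np.hypot(*d))
d*=.213/np.hypot(*d);h=p-d
y=.19;X=np.array([np.cos(y),np.sin(y)]);Y=np.array([np.sin(y),-np.cos(y)])
for a in range(5,80,5):
    t=np.radians(a);q=h+np.array([[np.cos(t),-np.sin(t)],[np.sin(t),np.cos(t)]])@d-p
    print(a,(1000*np.array([q@X,q@Y])).round(),(q+p).round(3))
E
```

```text
0.2101207747939266
5 [ 4. 18.] [ 0.472 -0.012]
10 [10. 36.] [ 0.481 -0.029]
15 [17. 53.] [ 0.491 -0.044]
20 [26. 69.] [ 0.503 -0.059]
25 [36. 85.] [ 0.516 -0.072]
30 [ 47. 100.] [ 0.53  -0.084]
35 [ 60. 113.] [ 0.545 -0.095]
40 [ 74. 126.] [ 0.561 -0.105]
45 [ 89. 137.] [ 0.577 -0.113]
50 [104. 147.] [ 0.595 -0.12 ]
55 [121. 155.] [ 0.612 -0.125]
60 [138. 162.] [ 0.631 -0.129]
65 [156. 167.] [ 0.649 -0.131]
70 [174. 171.] [ 0.668 -0.131]
75 [193. 174.] [ 0.686 -0.13 ]
```

{"fn": "arm_command", "kwargs": {
  "targets": [0, 0, 0, 0, 0, 0, 1, 0, 0, 0, 0, 0, 0, 1, 0, 0, 0, 0, 0, 0, 1, 0, 0, 0, 0, 0, 0, 1, 0, 0, 0, 0, 0, 0, 1, 0, 0, 0, 0, 0, 0, 1, 0, 0, 0, 0, 0, 0, 1]
}}

```text
time: 3.35
tool_pos: [0.4646, 0.005, 0.2204]
ee_rot: [3.142, 0.0, 0.191]
wrist_force: [-0.5, -0.6, -0.0]
width: 0.0196
finger_force: 30.0
```

{"fn": "arm_command", "kwargs": {
  "targets": [0, 0, -2, 1, 7, 0, 1, 0, 0, -5, 4, 18, 0, 1, 0, 0, -10, 10, 36, 0, 1, 0, 0, -15, 17, 53, 0, 1, 0, 0, -20, 26, 69, 0, 1, 0, 0, -25, 36, 85, 0, 1, 0, 0, -30, 47, 100, 0, 1, 0, 0, -35, 60, 113, 0, 1, 0, 0, -40, 74, 126, 0, 1, 0, 0, -40, 74, 126, 0, 1]
}}

```text
time: 4.35
tool_pos: [0.5634, -0.1044, 0.2204]
ee_rot: [3.141, -0.003, 0.89]
wrist_force: [2.3, 3.4, -0.9]
width: 0.0194
finger_force: 30.0
```

{"fn": "arm_command", "kwargs": {
  "targets": [0, 0, -2, 1, 7, 0, 1, 0, 0, -5, 4, 18, 0, 1, 0, 0, -10, 10, 36, 0, 1, 0, 0, -15, 17, 53, 0, 1, 0, 0, -20, 26, 69, 0, 1, 0, 0, -25, 36, 85, 0, 1, 0, 0, -30, 47, 100, 0, 1, 0, 0, -35, 60, 113, 0, 1, 0, 0, -35, 60, 113, 0, 1, 0, 0, -35, 60, 113, 0, -0.5, 0, 0, -35, 60, 113, 0, -0.5, 0, 0, -35, 60, 113, 0, -0.5, 0, 0, -35, 60, 113, 0, -0.5, 0, 0, -35, 60, 113, 0, -0.5, 0, 0, -35, 60, 113, 0, -0.5]
}}

```text
time: 5.85
tool_pos: [0.6865, -0.1297, 0.2206]
ee_rot: [3.142, 0.0, 1.499]
wrist_force: [0.1, 0.1, 0.7]
width: 0.0639
finger_force: 0.0
```

```bash
python3 - <<'E'
from h import *
s=snap('top','top1')
a=cv2.imread('pics/top1.png')[135:285,190:350]
cv2.imwrite('pics/c2.png',cv2.resize(a,None,fx=4,fy=4,interpolation=cv2.INTER_CUBIC))
E
```

```text
(no output)
```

View pics/c2.png

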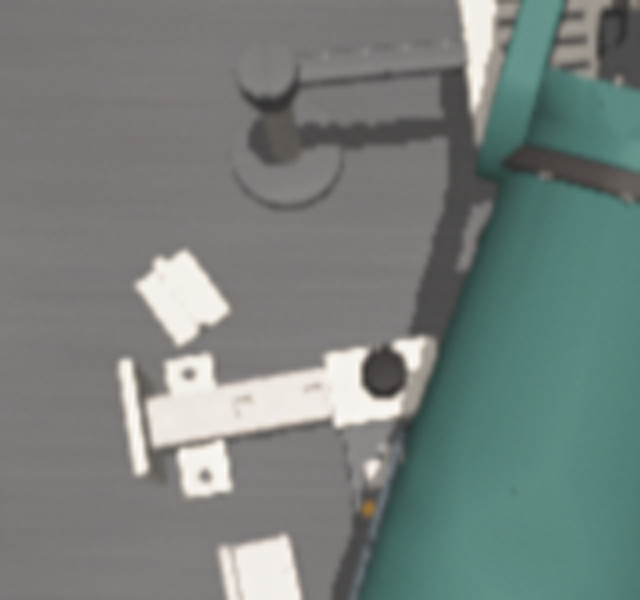

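The lamp is swung clear of the tube. The knob's top shows at crop (384,371), which is pixel (286,228). The free holes are near crop (244,405) and (315,389).

```bash
python3 - <<'E'
from h import *
s=wld('top1')
f=lambda u,v:(190+u/4-.4,135+v/4-.4)
for n,u,v,z in[('knob',384,369,.125),('h90',244,404,.067),('h45',315,388,.067),('plate',133,415,.11),('tubeend',150,422,.067)]: print(n,pt(s,*f(u,v),z=z).round(4))
print(pt(s,286,227))
y=1.5;d=pt(s,*f(384,369),z=.125)[:2]-[.6865,-.1297]
print(d@[np.cos(y),np.sin(y)],d@[np.sin(y),-np.cos(y)])
E
```

```text
knob [0.503  0.0139 0.125 ]
h90 [0.4873 0.1024 0.067 ]
h45 [0.4983 0.0581 0.067 ]
plate [0.474  0.1654 0.11  ]
tubeend [0.4748 0.1611 0.067 ]
[0.50274667 0.01298622 0.12417428]
0.1302957333602208 -0.19322772210161904
```

{"fn": "arm_command", "kwargs": {
  "targets": [0, 0, 0, 0, 0, -30, -0.5, 0, 0, 0, 0, 0, -60, -0.5, 0, 0, 8, 12, -18, -70, -1, 0, 0, 16, 26, -39, -70, -1, 0, 0, 24, 41, -60, -70, -1, 0, 0, 32, 56, -82, -70, -1, 0, 0, 40, 70, -104, -70, -1, 0, 0, 48, 84, -125, -70, -1, 0, 0, 56, 98, -146, -70, -1, 0, 0, 64, 112, -166, -70, -1, 0, 0, 70, 122, -182, -70, -1, 0, 0, 75.4, 130, -193, -60, -1, 0, 0, 75.4, 130, -193, -30, -1, 0, 0, 75.4, 130, -193, 0, -1, 0, 0, 75.4, 130, -193, 0, -1, 0, 0, 75.4, 130, -193, 0, -1]
}}

```text
time: 7.5
tool_pos: [0.5033, 0.014, 0.2207]
ee_rot: [-3.142, 0.001, 0.183]
wrist_force: [-0.4, -0.3, 1.2]
width: 0.0938
finger_force: 0.0
```

```bash
python3 - <<'E'
from h import *
snap('wrist','w2')
E
```

```text
(no output)
```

View pics/w2.png

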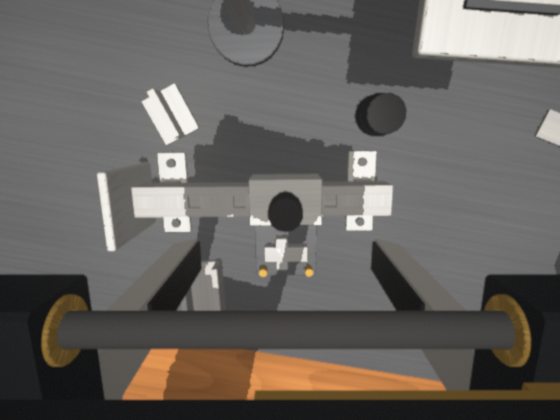

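The tube runs level in the wrist view, from (133,202) to (392,199), so the yaw is right. The knob's top is centred near (286,214).

```bash
python3 - <<'E'
from h import *
s=wld('w2')
P=np.array([pt(s,u,v,r=0) for v in range(185,240) for u in range(262,310) if s['range_z'][v,u]>0])
q=P[(P[:,2]>.117)&(P[:,2]<.133)];print(len(q),q.min(0),q.max(0),(q.min(0)+q.max(0))/2,np.median(q[:,2]))
a,b=pt(s,140,202,z=.067),pt(s,385,200,z=.067);print(a,b,np.arctan2(-(a-b)[0],(a-b)[1]))
E
```

```text
991 [ 0.48615086 -0.00081577  0.11719465] [0.51567932 0.0282568  0.12697158] [0.50091509 0.01372051 0.12208311] 0.12496862150231297
[0.47396495 0.1542425  0.067     ] [ 0.51988545 -0.08297858  0.067     ] 0.19121185391507767
```

{"fn": "arm_command", "kwargs": {
  "targets": [0, 0, 0, -1, 0, 25, -1, 0, 0, 0, -2, 0, 50, -1, 0, 0, 0, -2, 0, 75, -1, 0, 0, 0, -2, 0, 100, -1, 0, 0, 0, -2, 0, 118, -1, 0, 0, 0, -2, 0, 127, -1, 0, 0, 0, -2, 0, 127, 1, 0, 0, 0, -2, 0, 127, 1, 0, 0, 0, -2, 0, 127, 1, 0, 0, 0, -2, 0, 127, 1, 0, 0, 0, -2, 0, 127, 1, 0, 0, 0, -2, 0, 127, 1, 0, 0, 0, -2, 0, 127, 1, 0, 0, 0, -2, 0, 127, 1, 0, 0, 0, -2, 0, 127, 1, 0, 0, 0, -2, 0, 127, 1, 0, 0, 0, -2, 0, 127, 1, 0, 0, 0, -2, 0, 127, 1, 0, 0, 0, -2, 0, 127, 1]
}}

```text
time: 9.45
tool_pos: [0.5014, 0.0138, 0.0934]
ee_rot: [-3.141, 0.0, 0.184]
wrist_force: [-0.6, 1.2, 0.6]
width: 0.0295
finger_force: 30.0
```

{"fn": "arm_command", "kwargs": {
  "targets": [0, 0, 0, 0, 0, -3, 1, 0, 0, 0, 0, 0, -6, 1, 0, 0, 0, 0, 0, -9, 1, 0, 0, 0, 0, 0, -12, 1, 0, 0, 0, 0, 0, -15, 1, 0, 0, 0, 0, 0, -15, 1, 0, 0, 0, 0, 0, -15, 1, 0, 0, 0, 0, 0, -15, 1]
}}

```text
time: 10.25
tool_pos: [0.5014, 0.0138, 0.1091]
ee_rot: [-3.141, -0.0, 0.184]
wrist_force: [0.1, 2.2, 0.3]
width: 0.0295
finger_force: 30.0
```

{"fn": "arm_command", "kwargs": {
  "targets": [0, 0, 0, 0, -4, 0, 1, 0, 0, 0, 0, -9, 0, 1, 0, 0, 0, 0, -14, 0, 1, 0, 0, 0, 0, -19, 0, 1, 0, 0, 0, 0, -24, 0, 1, 0, 0, 0, 0, -29, 0, 1, 0, 0, 0, 0, -34, 0, 1, 0, 0, 0, 0, -39, 0, 1, 0, 0, 0, 0, -43, 0, 1, 0, 0, 0, 0, -45, 0, 1, 0, 0, 0, 0, -45, 0, 1, 0, 0, 0, 0, -45, 0, 1]
}}

```text
time: 11.45
tool_pos: [0.4929, 0.0585, 0.1083]
ee_rot: [-3.14, 0.001, 0.184]
wrist_force: [-4.0, -1.1, 3.3]
width: 0.0296
finger_force: 30.0
```

```bash
python3 - <<'E'
from h import *
snap('wrist','w3');s=wld('w3')
a=cv2.imread('pics/w3.png')[120:300,90:430]
cv2.imwrite('pics/c3.png',cv2.resize(a,None,fx=2.3,fy=2.3,interpolation=cv2.INTER_CUBIC))
print(s['pos'])
E
```

```text
[0.49287832 0.0585053  0.10829991]
```

View pics/c3.png

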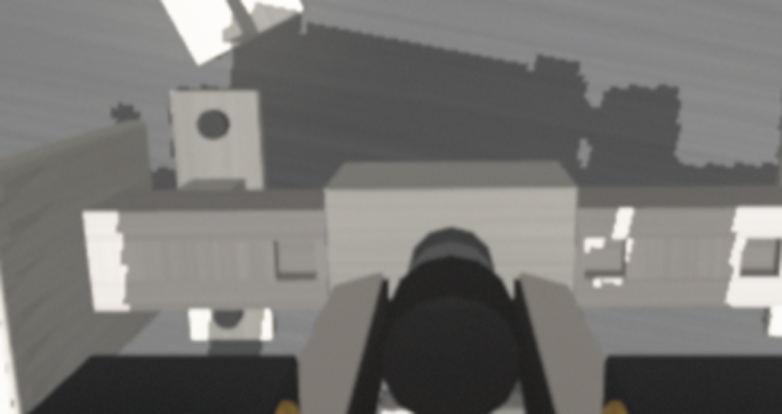

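The sleeve is centred at crop x≈451, midway between the holes at about 296 and 606, so it stands at the next hole. Now the plunger goes down.

{"fn": "arm_command", "kwargs": {
  "targets": [0, 0, 0, 0, 0, 3, 1, 0, 0, 0, 0, 0, 6, 1, 0, 0, 0, 0, 0, 9, 1, 0, 0, 0, 0, 0, 12, 1, 0, 0, 0, 0, 0, 14, 1, 0, 0, 0, 0, 0, 15, 1, 0, 0, 0, 0, 0, 16, 1, 0, 0, 0, 0, 0, 16, 1, 0, 0, 0, 0, 0, 16, 1]
}}

```text
time: 12.4
tool_pos: [0.493, 0.0583, 0.0934]
ee_rot: [-3.141, 0.0, 0.184]
wrist_force: [-7.1, 1.6, 7.5]
width: 0.0294
finger_force: 30.0
```

```bash
python3 - <<'E'
from h import *
snap('wrist','w4');s=wld('w4');o=robot.get_obs();print(s['pos'],o['wrist_force'],o['finger_force'],o['width'])
for f in('w3','w4'):
    t=wld(f); print([pt(t,286,v).round(4) for v in (255,270,285)])
E
```

```text
[0.4930192  0.05831734 0.09336904] [-7.11146563  2.62566803  7.33883652] 30.001656711101532 0.029229299130912767
[array([0.5038, 0.0598, 0.1398]), array([0.4967, 0.0584, 0.1401]), array([0.4894, 0.0571, 0.1401])]
[array([0.5038, 0.0596, 0.1246]), array([0.4968, 0.0583, 0.1252]), array([0.4895, 0.0569, 0.1252])]
```

```bash
python3 -c "
from bench import robot
print(robot.close_job())"
```

```text
the job is handed in; nothing more can be done
None
```

I handed the job in with the lamp swung clear, the section at the next hole, the pin home and the gripper holding the knob; the knob's top was back at its starting height (0.125 m), and the hand-in gave no verdict.

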